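Slide the stray moisture tins home into the stop rail

ROBOT

A 6-joint arm with a two-finger parallel gripper is mounted at the origin on a cart in front of the work surface, level with it; the furniture and walls round the work are solid. World frame = base frame: x ahead of the robot, y to its left, z up, the work surface at z = 0. Lengths are in m, angles in rad, forces in N, time in s.
With the tool pointing down it reaches from about 0.35 to 0.775 m from the base axis. Payload 5.5 kg.
Tool frame: the origin (TCP) lies between the finger pads; the fingertips stand 22 mm ahead of it and the grasp point (between the pads) lies 3 mm ahead of it (env.finger_overhang is the distance from the TCP to the fingertips, in m); y points along the fingers, x is the direction in which the jaws open and shut, and the axes are right-handed (so a half turn about y gives the same grasp; the last joint's range is limited). The gripper opens to 85 mm and grips with 20 to 120 N. Pads are 22 mm wide; open, the fingers measure 114 mm over their backs; the gripper's body (76 mm by 85 mm) begins 54 mm behind the grasp point. The pads swing forward as they close: fully open they stand 13 mm farther back than shut.
Start: joints at [-1.289, 0.313, 0.046, 1.304, 0, 1.431], TCP at [0.235, -0.525, 0.253] pointing down, gripper open.
Joint ranges: [-2.76, 2.76], [-0.86, 1.69], [-1.03, 1.26], [-2.2, 2.34], [-1.47, 1.5], [-3.14, 3.14]. Speed limits (rad/s): [2.57, 2.57, 3.14, 3.14, 3.14, 3.14].

INTERFACE

Orientations are given as a unit quaternion [w, x, y, z].
In Python, from workcell import monitor, cams, job, env gives the robot as it stands.
- The arm moves only by the tool drive_tool, never from a script. Its argument "plan" is text: rows parted by semicolons, each of 7 numbers parted by spaces: the opening, from -1 (shut) to 1 (fully open), then the shift along the tool's x, y, z in mm, then the turn, a rotation vector about the tool's x, y, z in degrees. In form: gripper x y z rx ry rz; .... A call has 1 to 8 rows; each row shifts and turns the pose as measured when the row begins, along the tool's axes as they then stand; what a row does not reach is not made up. A row lasts 1/8 s, in which the tool goes at most 62.5 mm and 10.7 degrees, less where a joint would pass 70% of its speed; a pose out of reach is approached as far as the arm can. A call is refused whole if a number of a shift passes 62.5 or a number of a turn 10.7, either way. A call with a gripper value outside its range is refused whole. The fingers move at their own pace and stop on an object; "grip_force" is the grip in N (left out, the last holds). Time passes only in rows, so rows that do not move let the fingers close. It gives the time, the measured TCP pose, the force and the opening at its end, in the units of the state.
- monitor.get_state(): the state, without advancing time (a new reading comes with each control period).
- cams.read_camera(name): name is "side" or "top"; returns (picture, depth): 480x640x3 uint8, red, green, blue; 480x640 float32, m along the optical axis (not along the pixel's ray), 0 where there is no reading.
- cams.calibration(name): a dict with "fx", "fy", "cx", "cy" (pixels), "D" ([k1, k2, p1, p2, k3] as OpenCV has them; the pictures are not rectified), "R" (3x3) and "t" (3): a world point X has camera coordinates R X + t. Camera axes: x right, y down, z forward; pixel columns grow to the right and rows downward; lengths in m; the calibration is good to about 2 mm. A picture is of the moment at which its call begins. calibration takes no time and is no camera call.
- job.hand_in(): hands the job in, once; it reports no verdict.
The state is a dict: "clock": time; "joint_pos": joint angles; "qvel": joint speeds; "tau": joint torques, N m; "tcp_pos": TCP position; "orientation": TCP orientation; "wrist_force": force on the tool from outside, world axes, zero at the start; "ft_torque": the same for the moment, N m; "finger_gap": finger opening in m.
Only numpy, scipy, OpenCV 4.12 (cv2) and the standard library are available. Lean on these libraries where they do the work, as an engineer would, in place of code of your own. Each camera call takes 0.05 s, during which the arm holds its last target.

TASK

Two moisture tins still stand loose on the bench in front of the zigzag aluminium stop rail. Without lifting them, push them along the bench with the fingers into the rail's free notches, the large tin into the notch with the red mark and the small tin into the one with the blue mark, each fully home against both sides of its notch. Leave the medium tin in the middle notch, and the other things around, where they are.

Things in the scene. Friction and masses are not known exactly. Their poses are not given: they have to be found in the camera images.
- large_tin: the largest of three round, pale aluminium moisture tins with push lids: 68 mm across the lid, 38 mm high, body below the lid 66 mm across up to 26 mm height; about 0.2 kg; loose, starts on the bench 15 to 19 cm in front of the rail, beyond its left or right end. Origin: centre of its underside, z up along its axis
- small_tin: the smallest of the three tins: 54 mm across the lid, 30 mm high, body below the lid 52 mm across up to 18 mm height; about 0.12 kg; loose, starts like the large tin, at the other end. Origin: centre of its underside, z up
- medium_tin: the middle-sized tin, 62 mm across and 34 mm high, loose, already standing home in the rail's middle notch (white mark), to be left there. Origin: centre of its underside
- rail: aluminium rail fixed to the bench, 15 mm high, 307 mm long along its y; three V notches (120 degrees, 95 mm wide, 27 mm deep) open to its -x, towards the robot; V bottoms at x = +18, y = +95 (red mark, left), 0 (white), -95 mm (blue, right); rear edge x = +48 mm. Marks 34 x 16 mm lie on the back bar behind each notch. Origin: on the bench at mid length; turned up to 0.15 rad about z
- seat_large (a point): point on the bench, fixed to the rail, where the centre of the large tin's underside lies when it touches both sides of the red-marked notch (rail frame x = -20 mm, y = +95 mm; axes as the rail's: +x points into the notch)
- seat_small (a point): the same for the small tin in the blue-marked notch (rail frame x = -12 mm, y = -95 mm; axes as the rail's)
- stopper: red-brown rubber stopper, 33 mm across, 30 mm high, standing loose left of the work; to be left alone. Origin: centre of its underside
- brass_weight: brass check weight with knob, 24 mm across, 34 mm high, standing loose right of the work; to be left alone. Origin: centre of its underside
- timer: pale square lab timer, 64 x 64 x 17 mm, lying loose at the near right, beside the tall black instrument (fixed, 0.4 m or more high, right of y = -0.5 m; keep the arm clear of it); to be left alone. Origin: centre of its underside
There are look-alikes about, which are no part of the job. What is shaped like the large_tin but purple or turquoise is not meant.

How it is judged:
At the end, for the whole second after the job is handed in: The large tin stands within 6 mm of its home in the red-marked notch and the small tin within 6 mm of its home in the blue-marked notch, both flat on the bench and at rest; the medium tin is within 10 mm and the other loose things within 15 mm of where they stood (horizontal distance between large_tin and seat_large below 0.006 m and horizontal distance between small_tin and seat_small below 0.006 m and linear speed of each of large_tin, small_tin below 0.01 m/s and angle between each of large_tin, small_tin's own z axis and vertical below 0.06 rad and height (world z) of each of large_tin, small_tin below 0.004 m and distance of medium_tin from where it was at the start of the episode below 0.01 m and distance of each of stopper, brass_weight, timer from where it was at the start of the episode below 0.015 m); the robot touches nothing.
It fails at once if a loose tin is lifted off the bench (more than 8 mm) (height (world z) of any of large_tin, small_tin above 0.008 m).
It fails at once if a tin is tipped by more than 0.3 rad (angle between any of large_tin, small_tin, medium_tin's own z axis and vertical above 0.3 rad).
It fails at once if the medium tin is shifted by more than 10 mm (distance of medium_tin from where it was at the start of the episode above 0.01 m).
It fails at once if the stopper, weight or timer is shifted by more than 15 mm (distance of any of stopper, brass_weight, timer from where it was at the start of the episode above 0.015 m).
It also fails if it takes over 72 s, if anything falls off the work surface, if the arm or the gripper's body presses on something with over 40 N, if the wrist force passes 120 N, or if a joint passes its speed limit or range.

## Working session

There is one attempt and no reset: what is moved stays moved. The work goes in short steps, Python scripts to look and compute and a tool call to move; the robot and the scene stay as the last step left them, time stands still between calls to the robot, and variables do not carry over. Pictures are saved under pics/ and viewed, and the job is handed in when it is done.

Besides the shell and the picture viewer there is one more tool, called after "Emit:" as name(argument=value, ...) on one line, values as JSON. drive_tool: Moves the arm, as the interface text tells. Its arguments: {"type":"object","properties":{"plan":{"type":"string"},"grip_force":{"type":"number"}},"required":["plan"]}

```bash
ls; mkdir -p pics
python3 - <<'E'
from workcell import monitor,cams,job,env
import cv2
print(monitor.get_state()); print(env.finger_overhang)
for n in("side","top"):
    im,d=cams.read_camera(n); cv2.imwrite(f"pics/{n}0.png",im[:,:,::-1]); 
    import numpy as np; np.save(f"pics/{n}0d.npy",d)
    print(n,cams.calibration(n))
E
```

```text
pics
{'clock': 0.0, 'joint_pos': array([-1.28853520e+00,  3.14010157e-01,  4.49515502e-02,  1.30359288e+00,
        3.31161712e-06,  1.43118940e+00]), 'qvel': array([-0.00193681, -0.00058529, -0.00031462,  0.00065545,  0.00197659,
        0.00125069]), 'tau': array([-5.50811801e-04, -4.80625176e+01,  2.98536175e+01,  1.92212075e-02,
       -2.22635149e-04, -6.78161953e-06]), 'tcp_pos': array([ 0.23529581, -0.52412604,  0.25239207]), 'orientation': array([ 0.59403474, -0.59317385,  0.38472597, -0.38373617]), 'wrist_force': array([ 1.47035685, -0.16239759, -0.55053166]), 'ft_torque': array([-0.0230029 ,  0.01587024, -0.0302478 ]), 'finger_gap': 0.08533567938214427}
0.022
side {'fx': 470.60117142538036, 'fy': 470.60117142538036, 'cx': 322.19932174687506, 'cy': 242.4485811141296, 'D': array([-0.07075294,  0.        ,  0.        ,  0.        ,  0.        ]), 'R': array([[-0.89915444, -0.43754319, -0.0087887 ],
       [-0.24433713,  0.51857301, -0.81937866],
       [ 0.36307114, -0.73460056, -0.57318528]]), 't': array([0.50080366, 0.21506512, 0.79520703])}
top {'fx': 510.6386343929214, 'fy': 510.6386343929214, 'cx': 322.81536917118257, 'cy': 240.84302837110616, 'D': array([0.03953466, 0.        , 0.        , 0.        , 0.        ]), 'R': array([[-0.02591448, -0.99960069,  0.01126475],
       [-0.99489233,  0.02468943, -0.09787584],
       [ 0.09755864, -0.01374361, -0.99513488]]), 't': array([-0.05163586,  0.55861057,  1.33895573])}
```

View pics/top0.png

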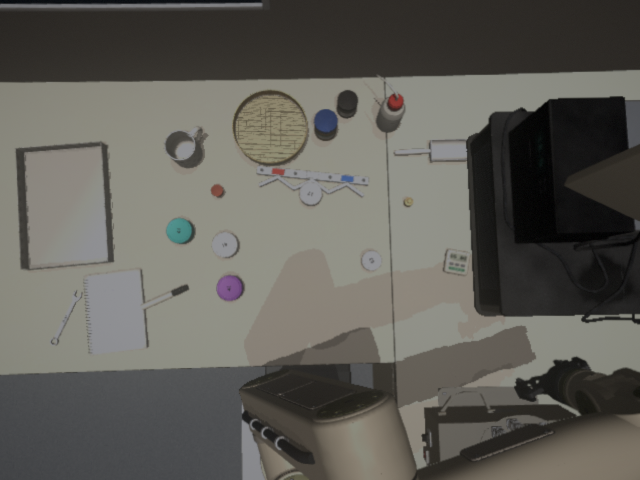

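View pics/side0.png

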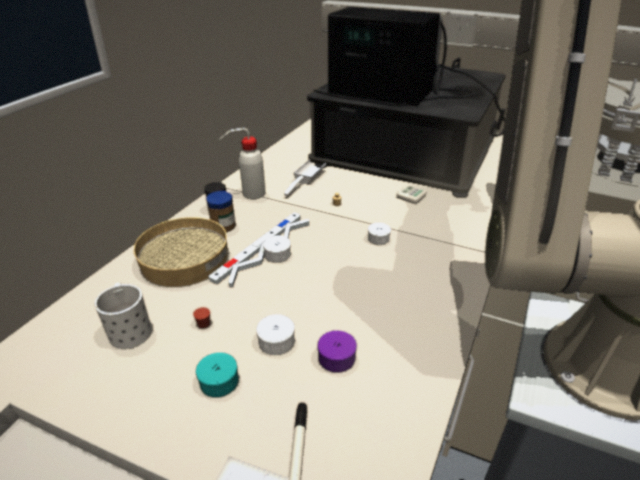

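Run:
```python
from scipy.spatial.transform import Rotation as R
print(R.from_quat([0.59403474, -0.59317385,  0.38472597, -0.38373617],scalar_first=True).as_matrix().round(3))
```

```text
[[ 0.409 -0.001  0.912]
 [-0.912  0.002  0.409]
 [-0.002 -1.     0.   ]]
```

```bash
cat > h.py <<'E'
import numpy as np,cv2
from workcell import monitor,cams,job,env
C={n:cams.calibration(n) for n in("side","top")}
def ray(n,uv):
    c=C[n];K=np.array([[c["fx"],0,c["cx"]],[0,c["fy"],c["cy"]],[0,0,1]])
    p=cv2.undistortPoints(np.array(uv,float).reshape(-1,1,2),K,c["D"]).reshape(-1,2)
    d=np.c_[p,np.ones(len(p))]@c["R"]; o=-c["R"].T@c["t"]
    return o,d
def plane(n,uv,z):
    o,d=ray(n,uv); return o+d*((z-o[2])/d[:,2])[:,None]
def tri(uvt,uvs):
    o1,d1=ray("top",uvt);o2,d2=ray("side",uvs)
    out=[]
    for a,b in zip(d1,d2):
        A=np.stack([a,-b],1);s=np.linalg.lstsq(A,o2-o1,rcond=None)[0]
        p,q=o1+s[0]*a,o2+s[1]*b; out.append(np.r_[(p+q)/2,np.linalg.norm(p-q)])
    return np.array(out)
E
python3 - <<'E'
import cv2
t=cv2.imread("pics/top0.png");s=cv2.imread("pics/side0.png")
cv2.imwrite("pics/t_crop.png",cv2.resize(t[150:310,170:410],None,fx=3.3,fy=3.3,interpolation=cv2.INTER_CUBIC))
cv2.imwrite("pics/s_crop.png",cv2.resize(s[180:400,180:420],None,fx=2.7,fy=2.7,interpolation=cv2.INTER_CUBIC))
E
```

```text
(no output)
```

View pics/t_crop.png

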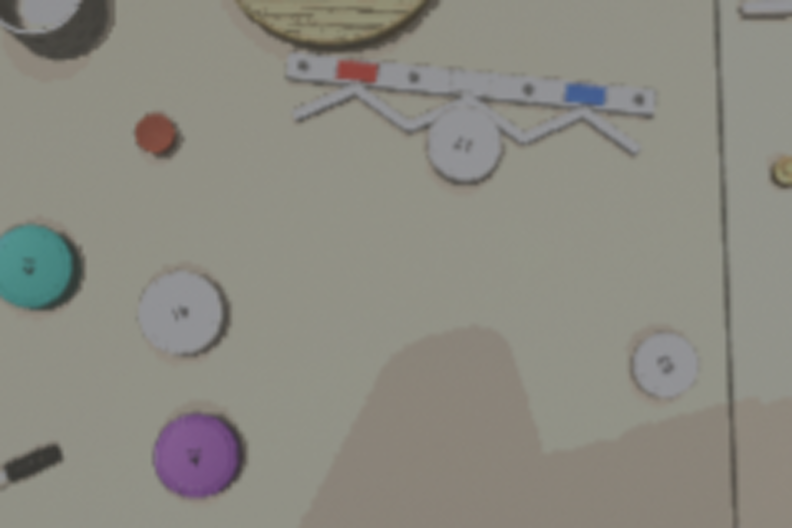

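View pics/s_crop.png

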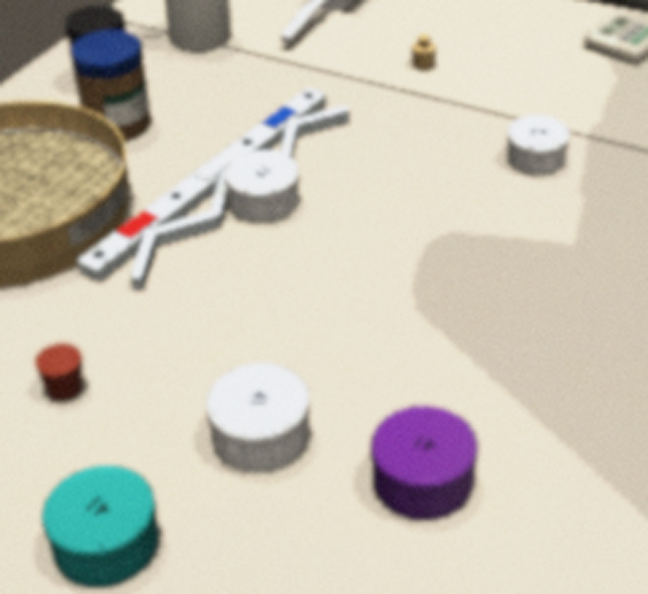

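The top view shows three tins shaped like the large one: pale at (225,244), purple at (229,288) and turquoise at (179,231). Only the pale one fits the description. The pale small tin is at (372,260). The medium tin is home at (310,194), behind the red mark at (278,172) and the blue mark at (347,179).

```bash
cat >> h.py <<'E'
def ell(n,im,box,lo=None,mask=None):
    x0,y0,x1,y1=box; c=im[y0:y1,x0:x1].astype(int)
    if mask is None: m=((c.max(2)-c.min(2))<lo[1])&(c.min(2)>lo[0])
    else: m=mask(c)
    k,l,st,ce=cv2.connectedComponentsWithStats(m.astype(np.uint8))
    i=1+st[1:,4].argmax(); mm=(l==i).astype(np.uint8)
    ct=max(cv2.findContours(mm,cv2.RETR_EXTERNAL,cv2.CHAIN_APPROX_NONE)[0],key=len)
    h=cv2.convexHull(ct)
    return (ce[i]+[x0,y0]).round(2), st[i,4], h.reshape(-1,2)+[x0,y0]
E
python3 - <<'E'
from h import *
t=cv2.imread("pics/top0.png")[:,:,::-1];s=cv2.imread("pics/side0.png")[:,:,::-1]
print(t[244,218],t[270,300],t[225,225],t[260,366],t[172,278],t[179,347],s[330,270],s[300,270],s[345,270],s[231,380],s[222,283],s[262,231])
red=lambda c:(c[...,0]-c[...,1:].max(2)>50)
blue=lambda c:(c[...,2]-c[...,0]>50)
white=lambda th:(lambda c:(c[...,0]-c[...,2]<th))
T={};S={}
T['L']=ell('top',t,(205,225,245,265),mask=white(8));T['S']=ell('top',t,(355,245,390,275),mask=white(8))
T['r']=ell('top',t,(265,160,295,182),mask=red);T['b']=ell('top',t,(335,170,360,190),mask=blue)
S['L']=ell('side',s,(245,305,305,350),mask=lambda c:(c.min(2)>205)&(c[...,0]-c[...,2]<8));S['S']=ell('side',s,(360,215,400,238),mask=lambda c:(c.min(2)>195)&(c[...,0]-c[...,2]<10))
S['r']=ell('side',s,(215,250,245,275),mask=red);S['b']=ell('side',s,(272,212,298,232),mask=blue)
for k in 'LSrb':
    print(k,T[k][0],T[k][1],S[k][0],S[k][1],tri([T[k][0]],[S[k][0]])[0].round(4))
    for n,Q in(("top",T),("side",S)):
        z={'L':.038,'S':.03}.get(k,.015)
        P=plane(n,Q[k][2],z)[:,:2]
        (c,sz,a)=cv2.minAreaRect((P*1000).astype(np.float32)); (cc,r)=cv2.minEnclosingCircle((P*1000).astype(np.float32))
        print('  ',n,plane(n,[Q[k][0]],z)[0].round(4),np.round(cc,1),round(r,1),np.round(sz,1))
E
```

```text
[146 146 149] [138 131 121] [145 145 133] [146 146 149] [140  68  62] [ 69  95 144] [236 237 240] [234 228 209] [110 108 101] [235 237 240] [ 56 106 204] [233  48  45]
L [224.65 244.56] 539 [274.98 327.86] 783 [0.5538 0.195  0.0356 0.002 ]
   top [0.5527 0.1942 0.038 ] [553.5 193.6] 35.6 [67.9 66.7]
   side [0.5534 0.1973 0.038 ] [554.2 196. ] 33.9 [64.  66.8]
S [371.47 260.19] 319 [379.18 228.62] 232 [ 5.021e-01 -1.940e-01  2.960e-02  4.000e-04]
   top [ 0.5019 -0.194   0.03  ] [ 501.4 -194.1] 26.9 [50.7 50.7]
   side [ 0.5021 -0.1933  0.03  ] [ 502.8 -194.1] 28.2 [51.3 53.8]
r [277.87 171.26] 53 [229.89 262.53] 83 [0.753  0.0524 0.0176 0.0027]
   top [0.7524 0.0519 0.015 ] [753.1  51.5] 14.8 [28.5 13.1]
   side [0.7566 0.05   0.015 ] [756.5  49.6] 17.3 [33.7 19.2]
b [346.81 178.21] 52 [283.11 222.93] 46 [ 0.7286 -0.1357  0.0175  0.0009]
   top [ 0.7287 -0.136   0.015 ] [ 729.2 -136.5] 14.7 [28.4 12.9]
   side [ 0.7311 -0.1389  0.015 ] [ 730.  -139.2] 16.9 [33.7 15.3]
```

Run:
```python
from h import *
t=cv2.imread("pics/top0.png")[:,:,::-1]
t_=t.astype(int)
def rep(k,box,m,z):
    c,a,h=ell('top',t,box,mask=m);P=plane('top',h,z)[:,:2]*1000
    cc,r=cv2.minEnclosingCircle(P.astype(np.float32));print(k,c,a,plane('top',[c],z)[0].round(4),np.round(cc,1),round(r,1))
rep('purple',(205,265,250,310),lambda c:c[...,0]-c[...,1]>40,.038)
rep('turq',(160,210,200,250),lambda c:c[...,1]-c[...,0]>25,.038)
rep('stop',(205,180,230,205),lambda c:c[...,0]-c[...,1]>30,.03)
# medium: erase rail by opening
c,a=None,None
x0,y0,x1,y1=285,170,335,215
m=((t_[y0:y1,x0:x1,0]-t_[y0:y1,x0:x1,2])<8).astype(np.uint8)
m=cv2.resize(m*255,None,fx=4,fy=4,interpolation=cv2.INTER_LINEAR)>127
o=cv2.morphologyEx(m.astype(np.uint8),cv2.MORPH_OPEN,cv2.getStructuringElement(cv2.MORPH_ELLIPSE,(45,45)))
k,l,st,ce=cv2.connectedComponentsWithStats(o); i=1+st[1:,4].argmax()
c=(ce[i]+.5)/4-.5+[x0,y0]; print('med',c,st[i],plane('top',[c],.034)[0].round(4))
# rail corners by back bar hull
m=(((t_[...,0]-t_[...,2])<10)&(t_[...,0]>125)).astype(np.uint8)
b=np.zeros_like(m);b[150:205,245:380]=m[150:205,245:380]
red=(t_[...,0]-t_[...,1]>40);bl=(t_[...,2]-t_[...,0]>30);b[150:205,245:380]|=(red|bl)[150:205,245:380].astype(np.uint8)
for r in b[160:202,250:375]: print(''.join('.#'[v] for v in r))
```

```text
Traceback (most recent call last):
  File "h.py", line 23, in ell
    i=1+st[1:,4].argmax(); mm=(l==i).astype(np.uint8)
        ~~~~~~~~~~~~~~~^^
ValueError: attempt to get argmax of an empty sequence
```

Run:
```python
from h import *
t=cv2.imread("pics/top0.png")[:,:,::-1]
t_=t.astype(int)
print(t[288,222],t[231,172],t[190,217])
def rep(k,box,m,z):
    c,a,h=ell('top',t,box,mask=m);P=plane('top',h,z)[:,:2]*1000
    cc,r=cv2.minEnclosingCircle(P.astype(np.float32));print(k,c,a,plane('top',[c],z)[0].round(4),np.round(cc,1),round(r,1))
rep('purple',(205,265,250,310),lambda c:c[...,2]-c[...,1]>30,.038)
rep('turq',(160,210,200,250),lambda c:c[...,1]-c[...,0]>25,.038)
rep('stop',(205,180,230,205),lambda c:c[...,0]-c[...,1]>30,.03)
x0,y0,x1,y1=285,170,335,215
m=((t_[y0:y1,x0:x1,0]-t_[y0:y1,x0:x1,2])<8).astype(np.uint8)
m=cv2.resize(m*255,None,fx=4,fy=4,interpolation=cv2.INTER_LINEAR)>127
o=cv2.morphologyEx(m.astype(np.uint8),cv2.MORPH_OPEN,cv2.getStructuringElement(cv2.MORPH_ELLIPSE,(45,45)))
k,l,st,ce=cv2.connectedComponentsWithStats(o); i=1+st[1:,4].argmax()
c=(ce[i]+.5)/4-.5+[x0,y0]; print('med',c,st[i],plane('top',[c],.034)[0].round(4))
m=(((t_[...,0]-t_[...,2])<10)&(t_[...,0]>125)).astype(np.uint8)
red=(t_[...,0]-t_[...,1]>40);bl=(t_[...,2]-t_[...,0]>30);b=m|(red|bl)
for r in b[160:202,250:375]: print(''.join('.#'[int(v)] for v in r))
```

```text
[128  90 141] [ 78 141 136] [124  77  65]
purple [229.06 287.6 ] 478 [0.439  0.1834 0.038 ] [439.1 183.4] 32.5
turq [178.76 230.29] 506 [0.5936 0.3145 0.038 ] [593.1 314.5] 33.7
stop [216.47 189.93] 104 [0.7014 0.2163 0.03  ] [701.1 216.6] 15.4
med [311.0121315  189.34659656] [  59    6   92  135 9057] [ 0.6964 -0.0376  0.034 ]
.............................................................................................................................
.............................................................................................................................
.............................................................................................................................
.............................................................................................................................
.............................................................................................................................
.............................................................................................................................
.......#######
[... 3821 characters left out ...]
#################.........................................#...........
..................................................#####################......................................................
..................................................####################.......................................................
...................................................###################.......................................................
....................................................#################........................................................
......................................................##############.........................................................
```

Run:
```python
from h import *
from scipy.optimize import least_squares
t=cv2.imread("pics/top0.png")[:,:,::-1].astype(int)
m=((t[...,0]-t[...,2])<8)&(t[...,0]>125)
pts=[]
for y in range(194,208):
    x=np.where(m[y,292:332])[0]+292
    if len(x)>3: pts+= [(x[0]-.5,y),(x[-1]+.5,y)]; 
for x in range(303,319):
    y=np.where(m[194:212,x])[0]+194; pts.append((x,y[-1]+.5))
P=plane('top',pts,.034)[:,:2]*1e3
f=lambda r:least_squares(lambda q:np.hypot(*(P-q).T)-r,[690,-40],loss='soft_l1')
for r in(30,31): s=f(r);print('med',r,s.x.round(1),np.abs(s.fun).mean().round(2))
q=plane('top',[(278.5,178),(346.5,186.3),(295,188.5),(328,192)],.015)[:,:2]*1e3;print(q.round(1))
mk=plane('top',[(277.87,171.26),(346.81,178.21)],.015)[:,:2]*1e3
ry=mk[0]-mk[1];ry/=np.linalg.norm(ry);rx=np.array([ry[1],-ry[0]]);print('yaw',np.arctan2(rx[1],rx[0]))
om=s.x+16.6*rx;print('origin from med',om)
for d in(32,34,36): print(d,'origin from marks',mk.mean(0)-d*rx)
print('V-bottom origin',(q[0]+q[1])/2-18*rx)
for o in(om,): print('seatL',o-20*rx+95*ry,'seatS',o-12*rx-95*ry)
```

```text
med 30 [687.3 -35.5] 0.69
med 31 [688.5 -35.5] 0.71
[[ 733.7   50.5]
 [ 706.3 -134.5]
 [ 703.6    6.1]
 [ 691.8  -83.6]]
yaw -0.12525093748244787
origin from med [704.95232291 -37.5501435 ]
32 origin from marks [708.81803011 -38.07276551]
34 origin from marks [706.8336974  -37.82291809]
36 origin from marks [704.8493647  -37.57307067]
V-bottom origin [702.13226615 -39.74874505]
seatL [696.97674826  59.20413397] seatS [ 681.17857435 -130.30686229]
```

```bash
cat > go.py <<'E'
import sys,numpy as np
from workcell import monitor
from scipy.spatial.transform import Rotation as R
s=monitor.get_state();Q=R.from_quat(s["orientation"],scalar_first=True);M=Q.as_matrix()
p=s["tcp_pos"]*1e3
x,y,z,yaw=map(float,sys.argv[1:5])
a=np.radians(yaw);zt=np.array([np.cos(a),np.sin(a),0]);yt=np.array([0,0,-1]);T=np.stack([np.cross(yt,zt),yt,zt],1)
d=np.array([x,y,z])-p
print("t",round(s["clock"],2),"tcp",p.round(1),"yaw",np.degrees(np.arctan2(M[1,2],M[0,2])).round(1),"F",s["wrist_force"].round(1),"gap",round(s["finger_gap"]*1e3,1))
print("rot (tool)",np.degrees((Q.inv()*R.from_matrix(T)).as_rotvec()).round(2))
print("shift cur axes",(M.T@d).round(1)," shift in target axes",(T.T@d).round(1))
E
python3 go.py 461 -219 110 30.9
```

```text
t 0.1 tcp [ 235.3 -524.2  252.5] yaw 24.2 F [-0.1 -0.6 -1. ] gap 85.7
rot (tool) [-0.02 -6.74 -0.09]
shift cur axes [-185.8  142.9  330.9]  shift in target axes [-146.   142.5  350.4]
```

Emit:
drive_tool(plan="-0.3 0 0 0 0 -6.7 0; -0.3 -21 10 50 0 0 0; -0.3 -21 20 50 0 0 0; -0.3 -21 20 50 0 0 0; -0.3 -21 20 50 0 0 0; -0.3 -21 20 50 0 0 0; -0.3 -21 20 50 0 0 0; -0.3 -21 20 50 0 0 0")

```text
clock: 1.1
tcp_pos: [0.4637, -0.2129, 0.1173]
orientation: [0.614, -0.614, 0.351, -0.35]
wrist_force: [0.3, -1.8, 1.1]
finger_gap: 0.0302
```

```bash
python3 go.py 461 -219 30 30.9
```

```text
t 1.1 tcp [ 463.7 -212.9  117.3] yaw 30.6 F [ 0.3 -1.8  1.1] gap 30.2
rot (tool) [-0.02 -0.33 -0.04]
shift cur axes [ 4.  87.3 -5.5]  shift in target axes [ 3.9 87.3 -5.5]
```

Emit:
drive_tool(plan="-0.3 4 25 -5 0 0 0; -0.3 0 25 0 0 0 0; -0.3 0 20 0 0 0 0; -0.3 0 10 0 0 0 0; -0.3 0 0 0 0 0 0")

```text
clock: 1.72
tcp_pos: [0.4619, -0.2121, 0.0321]
orientation: [0.617, -0.615, 0.349, -0.345]
wrist_force: [-1.4, 0.1, 1.0]
finger_gap: 0.03
```

```bash
python3 go.py 461 -219 30 30.9
python3 - <<'E'
from h import *
for n in("side","top"):
    im,d=cams.read_camera(n)
    c=im[190:330,310:450] if n=="side" else im[160:300,280:420]
    cv2.imwrite(f"pics/{n}1.png",cv2.resize(c[:,:,::-1],None,fx=4,fy=4,interpolation=cv2.INTER_CUBIC))
E
```

```text
t 1.73 tcp [ 461.9 -212.1   32.1] yaw 31.2 F [-1.4  0.1  1. ] gap 30.0
rot (tool) [ 0.09  0.26 -0.35]
shift cur axes [ 5.4  2.1 -4.3]  shift in target axes [ 5.4  2.1 -4.3]
```

View pics/side1.png

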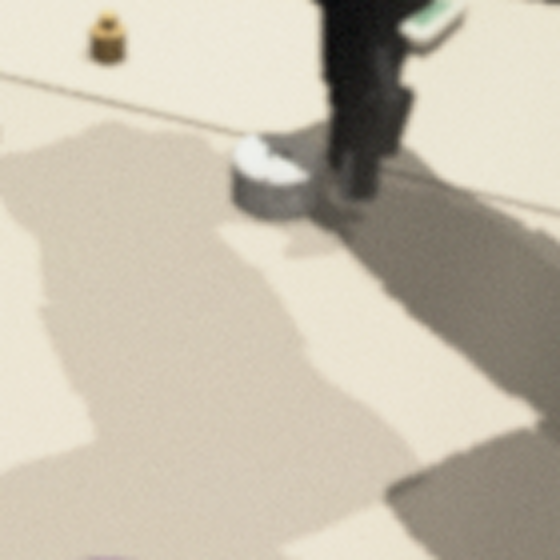

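View pics/top1.png

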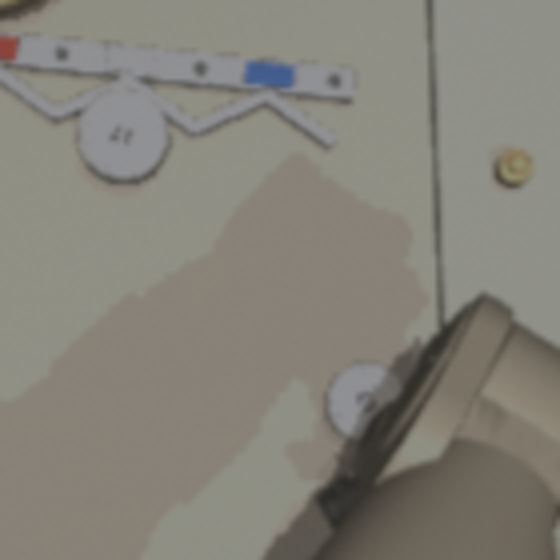

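The side crop shows both fingers low behind the small tin. The tin stands undisturbed at about (378,234) in the full side image.

Emit:
drive_tool(plan="-0.3 3 1 0 0 0 0; -0.3 3 1 0 0 0 0; -0.3 0 0 0 0 0 0; -0.3 0 0 0 0 0 0")

```text
clock: 2.33
tcp_pos: [0.4675, -0.2197, 0.0332]
orientation: [0.616, -0.615, 0.347, -0.348]
wrist_force: [0.7, 0.6, -0.3]
finger_gap: 0.0297
```

```bash
python3 go.py 593 -140 30 30.9
```

```text
t 2.33 tcp [ 467.5 -219.7   33.2] yaw 31.1 F [ 0.7  0.6 -0.3] gap 29.7
rot (tool) [-0.07  0.21 -0.02]
shift cur axes [ -3.4   3.4 148.6]  shift in target axes [ -3.9   3.2 148.6]
```

Emit:
drive_tool(plan="-0.3 -3 2 3 0 0 0; -0.3 0 0 6 0 0 0; -0.3 0 0 8 0 0 0; -0.3 0 0 8 0 0 0; -0.3 0 0 8 0 0 0; -0.3 0 0 8 0 0 0; -0.3 0 0 8 0 0 0; -0.3 0 0 8 0 0 0")

```text
clock: 3.32
tcp_pos: [0.5173, -0.1853, 0.0311]
orientation: [0.616, -0.616, 0.348, -0.347]
wrist_force: [-2.0, -0.1, 1.6]
finger_gap: 0.0302
```

```bash
python3 go.py 593 -140 30 30.9
```

```text
t 3.33 tcp [ 517.3 -185.3   31.1] yaw 31.1 F [-2.  -0.1  1.6] gap 30.2
rot (tool) [ 0.02  0.21 -0.03]
shift cur axes [ 0.3  1.1 88.3]  shift in target axes [-0.   1.1 88.3]
```

Emit:
drive_tool(plan="-0.3 0 0 9 0 0 0; -0.3 0 0 9 0 0 0; -0.3 0 0 9 0 0 0; -0.3 0 0 9 0 0 0; -0.3 0 0 9 0 0 0; -0.3 0 0 9 0 0 0; -0.3 0 0 9 0 0 0; -0.3 0 0 9 0 0 0")

```text
clock: 4.32
tcp_pos: [0.5831, -0.1455, 0.031]
orientation: [-0.616, 0.616, -0.348, 0.347]
wrist_force: [-1.6, -1.3, 0.8]
finger_gap: 0.0301
```

```bash
python3 go.py 593 -140 30 30.9
python3 - <<'E'
from h import *
for n in("side","top"):
    im,d=cams.read_camera(n); cv2.imwrite(f"pics/{n}2f.png",im[:,:,::-1])
    c=im[180:320,260:400] if n=="side" else im[160:300,280:420]
    cv2.imwrite(f"pics/{n}2.png",cv2.resize(c[:,:,::-1],None,fx=4,fy=4,interpolation=cv2.INTER_CUBIC))
E
```

```text
t 4.33 tcp [ 583.1 -145.5   31. ] yaw 31.1 F [-1.6 -1.3  0.8] gap 30.1
rot (tool) [ 0.04  0.19 -0.04]
shift cur axes [ 0.4  1.  11.3]  shift in target axes [ 0.3  1.  11.3]
```

View pics/side2.png

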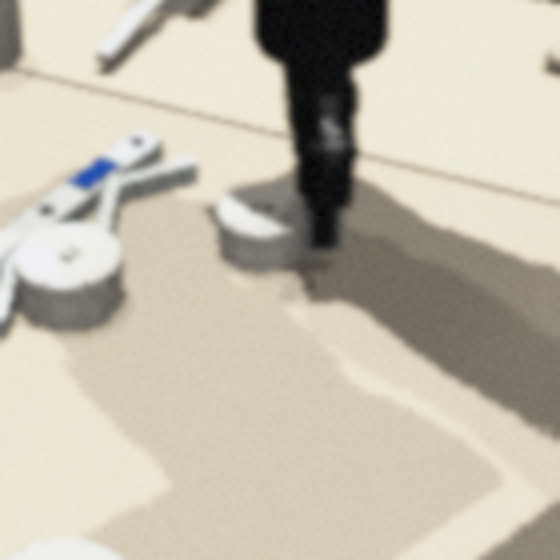

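View pics/top2.png

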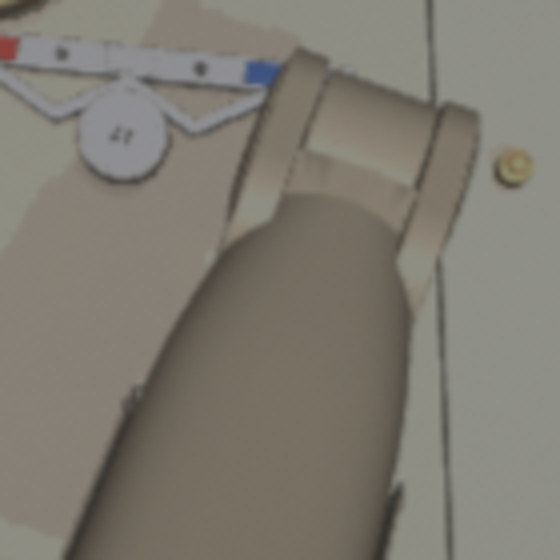

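Emit:
drive_tool(plan="-0.3 0 0 8 0 0 0; -0.3 0 0 4 0 0 0; -0.3 0 0 0 0 0 0; -0.3 0 0 -15 0 0 0; -0.3 0 0 -20 0 0 0; -0.3 0 0 -10 0 0 0; -0.3 0 -30 0 0 0 0; -0.3 0 -30 0 0 0 0")

```text
clock: 5.42
tcp_pos: [0.5501, -0.1629, 0.0891]
orientation: [0.616, -0.615, 0.35, -0.345]
wrist_force: [0.2, -0.0, -0.2]
finger_gap: 0.0301
```

Emit:
drive_tool(plan="-0.3 0 -30 -40 0 0 0; -0.3 0 -30 -60 0 10 0; -0.3 0 0 -60 0 10 0; -0.3 0 0 -50 0 10 0; -0.3 0 0 0 0 8 0; -0.3 0 0 0 0 0 0")

```text
clock: 6.18
tcp_pos: [0.3576, -0.248, 0.1527]
orientation: [-0.463, 0.463, -0.533, 0.536]
wrist_force: [0.2, -0.2, -0.1]
finger_gap: 0.0294
```

```bash
python3 go.py 560 -115 30 -7.2
python3 - <<'E'
from h import *
for n in("side","top"):
    im,d=cams.read_camera(n); cv2.imwrite(f"pics/{n}3f.png",im[:,:,::-1])
    c=im[180:320,260:400] if n=="side" else im[160:300,280:420]
    cv2.imwrite(f"pics/{n}3.png",cv2.resize(c[:,:,::-1],None,fx=4,fy=4,interpolation=cv2.INTER_CUBIC))
E
```

```text
t 6.17 tcp [ 357.6 -248.   152.7] yaw -8.2 F [ 0.2 -0.2 -0.1] gap 29.4
rot (tool) [-0.2  -1.03  0.13]
shift cur axes [-160.9  123.   180.9]  shift in target axes [-157.4  122.7  184.2]
```

View pics/side3.png

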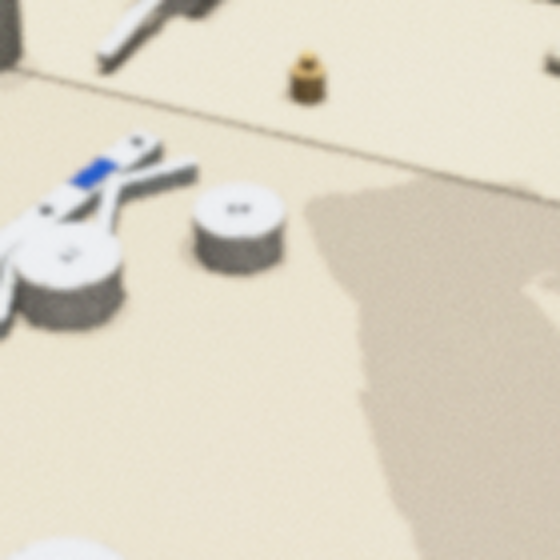

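View pics/top3.png

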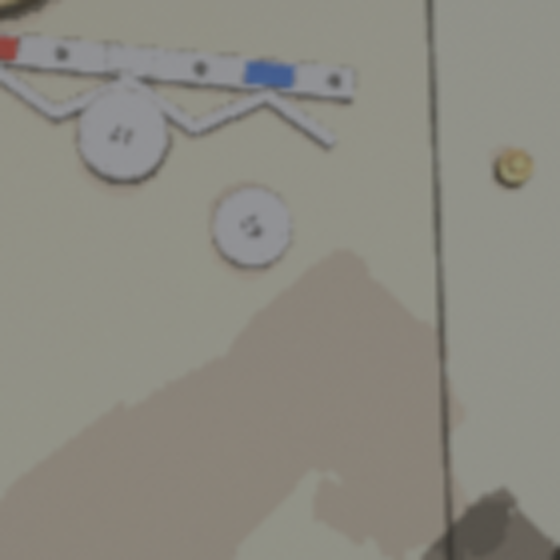

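```bash
cat >> h.py <<'E'
O=np.array([704.9,-37.6]);_a=-0.1253;rx=np.array([np.cos(_a),np.sin(_a)]);ry=np.array([-rx[1],rx[0]])
def railf(p): q=np.asarray(p)[:2]*1e3-O; return np.round([q@rx,q@ry],1)
def toW(x,y): return (O+x*rx+y*ry).round(1)
E
python3 - <<'E'
from h import *
t=cv2.imread("pics/top3f.png")[:,:,::-1]
c,a,h=ell('top',t,(328,202,360,232),mask=lambda c:c[...,0]-c[...,2]<8)
p=plane('top',[c],.03)[0];print(c,a,p,railf(p))
q=plane('side',[(260+239/4,180+213/4)],.03)[0];print(q,railf(q))
y=railf(p)[1]
print(toW(railf(p)[0]-60,y), toW(-12-33.5,-95))
E
```

```text
[342.93 216.47] 313 [ 0.62129582 -0.12145915  0.03      ] [-72.5 -93.6]
[ 0.61962303 -0.11640317  0.03      ] [-74.8 -88.8]
[ 561.7 -113.9] [ 647.9 -126.2]
```

Emit:
drive_tool(plan="-0.3 -40 0 45 0 -1 0; -0.3 -40 10 45 0 0 0; -0.3 -40 20 45 0 0 0; -0.3 -40 20 45 0 0 0; -0.3 0 20 0 0 0 0; -0.3 0 0 0 0 0 0")

```text
clock: 7.02
tcp_pos: [0.5628, -0.1101, 0.0816]
orientation: [-0.473, 0.472, -0.524, 0.529]
wrist_force: [-0.4, -0.9, -0.4]
finger_gap: 0.03
```

```bash
python3 go.py 560 -114 30 -7.2
```

```text
t 7.03 tcp [ 562.8 -110.1   81.6] yaw -6.2 F [-0.4 -0.9 -0.4] gap 30.0
rot (tool) [-0.37  1.02  0.23]
shift cur axes [ 4.  51.6 -2.7]  shift in target axes [ 4.3 51.6 -2.3]
```

Emit:
drive_tool(plan="-0.3 2 20 -2 0 1 0; -0.3 2 20 0 0 0 0; -0.3 0 11 0 0 0 0; -0.3 0 0 0 0 0 0; -0.3 0 0 0 0 0 0")

```text
clock: 7.65
tcp_pos: [0.5629, -0.1148, 0.033]
orientation: [-0.47, 0.467, -0.525, 0.533]
wrist_force: [-0.0, -0.2, 1.5]
finger_gap: 0.0299
```

```bash
python3 go.py 648 -126 30 -7.2
```

```text
t 7.65 tcp [ 562.9 -114.8   33. ] yaw -6.9 F [-0.  -0.2  1.5] gap 29.9
rot (tool) [-0.63  0.25  0.26]
shift cur axes [ 0.8  4.  85.8]  shift in target axes [ 0.4  3.  85.8]
```

Emit:
drive_tool(plan="-0.3 0 3 6 0 0 0; -0.3 0 0 9 0 0 0; -0.3 0 0 9 0 0 0; -0.3 0 0 9 0 0 0; -0.3 0 0 9 0 0 0; -0.3 0 0 9 0 0 0; -0.3 0 0 9 0 0 0; -0.3 0 0 9 0 0 0")

```text
clock: 8.65
tcp_pos: [0.6366, -0.124, 0.0322]
orientation: [-0.47, 0.467, -0.525, 0.534]
wrist_force: [-1.3, -0.1, -0.5]
finger_gap: 0.0302
```

```bash
python3 go.py 648 -126 30 -7.2
```

```text
t 8.65 tcp [ 636.6 -124.    32.2] yaw -6.9 F [-1.3 -0.1 -0.5] gap 30.2
rot (tool) [-0.71  0.27  0.29]
shift cur axes [ 0.6  2.3 11.5]  shift in target axes [ 0.6  2.2 11.5]
```

Emit:
drive_tool(plan="-0.3 0 0 4 0 0 0; -0.3 0 0 4 0 0 0; -0.3 0 0 3 0 0 0")

```text
clock: 9.02
tcp_pos: [0.6477, -0.1254, 0.032]
orientation: [-0.47, 0.468, -0.525, 0.533]
wrist_force: [-6.9, 0.1, 2.6]
finger_gap: 0.03
```

```bash
python3 go.py 648 -126 30 -7.2
python3 - <<'E'
from h import *
im,d=cams.read_camera("side"); cv2.imwrite("pics/side4.png",cv2.resize(im[180:320,240:380][:,:,::-1],None,fx=4,fy=4,interpolation=cv2.INTER_CUBIC))
E
```

```text
t 9.03 tcp [ 647.7 -125.4   32. ] yaw -6.9 F [-6.9  0.1  2.6] gap 30.0
rot (tool) [-0.59  0.26  0.31]
shift cur axes [0.6 2.  0.4]  shift in target axes [0.6 2.  0.4]
```

View pics/side4.png

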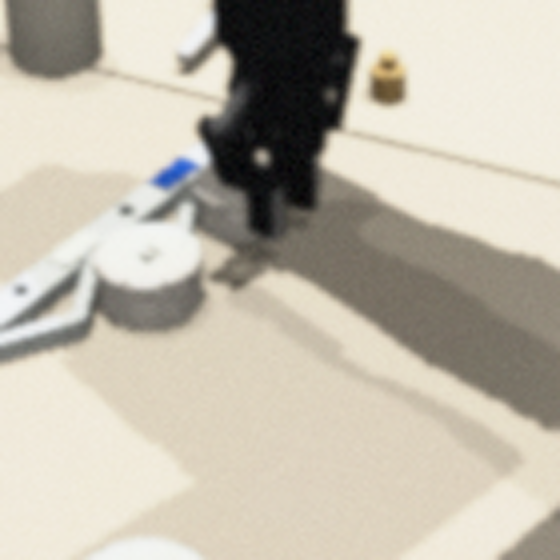

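Force is rising (6.9 N), so the tin is in contact with the notch at the expected position. I'll press a little more to confirm.

Emit:
drive_tool(plan="-0.3 0 0 2 0 0 0; -0.3 0 0 2 0 0 0")

```text
clock: 9.32
tcp_pos: [0.6479, -0.1254, 0.0319]
orientation: [-0.468, 0.47, -0.527, 0.531]
wrist_force: [-8.4, 0.5, 5.4]
finger_gap: 0.03
```

```bash
python3 go.py 648 -126 30 -7.2
```

```text
t 9.32 tcp [ 647.9 -125.4   31.9] yaw -7.0 F [-8.4  0.5  5.4] gap 30.0
rot (tool) [-0.16  0.24  0.32]
shift cur axes [0.6 1.9 0.2]  shift in target axes [0.6 1.9 0.2]
```

The arm no longer advances, so the tin is seated. I'll retract, then turn for the large tin.

Emit:
drive_tool(plan="-0.3 0 0 -10 0 0 0; -0.3 0 0 -25 0 0 0; -0.3 0 -30 -30 0 0 0; -0.3 0 -30 -50 0 0 0; -0.3 -30 -30 -60 0 10 0; -0.3 -40 0 -40 0 10 0; -0.3 -40 0 0 0 10 0; -0.3 -40 0 0 0 10 0")

```text
clock: 10.32
tcp_pos: [0.3969, -0.1239, 0.1247]
orientation: [0.375, -0.281, 0.653, -0.595]
wrist_force: [0.2, -0.7, -0.1]
finger_gap: 0.0299
```

```bash
python3 go.py 520 245 120 -56.7
python3 - <<'E'
from h import *
for n in("side","top"):
    im,d=cams.read_camera(n); cv2.imwrite(f"pics/{n}5f.png",im[:,:,::-1])
    c=im[180:320,240:380] if n=="side" else im[150:290,210:390]
    cv2.imwrite(f"pics/{n}5.png",cv2.resize(c[:,:,::-1],None,fx=4,fy=4,interpolation=cv2.INTER_CUBIC))
E
```

```text
t 10.32 tcp [ 396.9 -123.9  124.7] yaw -34.5 F [ 0.2 -0.7 -0.1] gap 29.9
rot (tool) [ 2.37 22.11 -8.68]
shift cur axes [-368.3   63.8 -107.4]  shift in target axes [-305.4    4.7 -240.8]
```

View pics/top5.png

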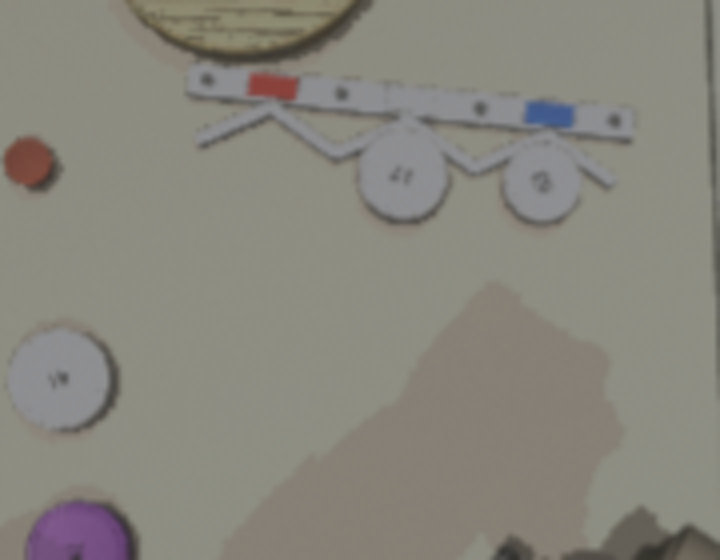

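View pics/side5.png

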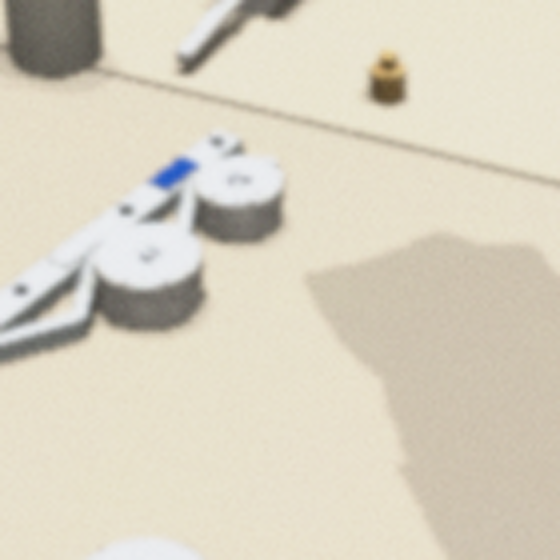

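The top crop shows the small tin symmetric and touching both sides of the blue notch, at about (345,195) in the full image. The medium tin is unmoved. The wrist has tilted 9°, which I'll correct next.

Emit:
drive_tool(plan="-0.3 -20 0 30 0.8 7.4 -2.9; -0.3 -20 0 0 0.8 7.4 -2.9; -0.3 -20 0 0 0.8 7.4 -2.9; -0.3 -40 0 0 0 0 0; -0.3 0 0 0 0 0 0")

```text
clock: 11.05
tcp_pos: [0.3662, -0.2027, 0.1385]
orientation: [0.312, -0.224, 0.675, -0.631]
wrist_force: [0.5, -1.1, 0.1]
finger_gap: 0.0303
```

```bash
python3 go.py 520 245 120 -56.7
```

```text
t 11.05 tcp [ 366.2 -202.7  138.5] yaw -45.3 F [ 0.5 -1.1  0.1] gap 30.3
rot (tool) [ 1.38 11.31 -7.86]
shift cur axes [-417.1   79.1 -210.1]  shift in target axes [-374.3   18.5 -289.8]
```

Run:
```python
from workcell import monitor
s=monitor.get_state();print(s["joint_pos"].round(3),s["qvel"].round(2))
```

```text
[-0.792  0.081 -0.547  0.954  0.139  3.141] [-0.01 -0.   -0.01 -0.01 -0.01 -0.  ]
```

Joint 6 is at its limit. I'll turn the tool half round and push along −z for this tin.

Emit:
drive_tool(plan="-0.3 0 0 0 1.4 -6 -7.9; -0.3 0 0 0 0 -10.5 0; -0.3 0 0 0 0 -10.5 0; -0.3 0 0 0 0 -10.5 0; -0.3 0 0 0 0 -10.5 0; -0.3 0 0 0 0 -10.5 0; -0.3 0 0 0 0 -10.5 0; -0.3 0 0 0 0 -10.5 0")

```text
clock: 12.05
tcp_pos: [0.3721, -0.1959, 0.1373]
orientation: [-0.627, 0.634, -0.312, 0.329]
wrist_force: [0.8, 0.1, -0.7]
finger_gap: 0.0298
```

```bash
python3 go.py 520 245 120 123.3
```

```text
t 12.05 tcp [ 372.1 -195.9  137.3] yaw 36.1 F [ 0.8  0.1 -0.7] gap 29.8
rot (tool) [  1.01 -87.23   1.25]
shift cur axes [-269.7   11.3  379.1]  shift in target axes [365.7  17.3 287.3]
```

Emit:
drive_tool(plan="-0.3 0 0 0 0 -10.5 0; -0.3 0 0 0 0 -10.5 0; -0.3 0 0 0 0 -10.5 0; -0.3 0 0 0 0 -10.5 0; -0.3 0 0 0 0 -10.5 0; -0.3 0 0 0 0 -10.5 0; -0.3 0 0 0 0 -10.5 0; -0.3 0 0 0 0 -10.5 0")

```text
clock: 13.05
tcp_pos: [0.3775, -0.1885, 0.1358]
orientation: [-0.671, 0.688, 0.199, -0.191]
wrist_force: [-0.2, 0.4, 0.5]
finger_gap: 0.0302
```

```bash
python3 go.py 520 245 120 123.3
```

```text
t 13.05 tcp [ 377.5 -188.5  135.8] yaw 122.0 F [-0.2  0.4  0.5] gap 30.2
rot (tool) [ 1.55 -1.29  0.26]
shift cur axes [350.5   9.6 292.4]  shift in target axes [357.1  15.8 284.1]
```

Emit:
drive_tool(plan="-0.3 44 0 36 1.5 -1.3 0; -0.3 44 0 36 0 0 0; -0.3 44 0 36 0 0 0; -0.3 44 0 36 0 0 0; -0.3 44 0 36 0 0 0; -0.3 44 0 36 0 0 0; -0.3 44 0 36 0 0 0; -0.3 40 0 30 0 0 0")

```text
clock: 14.05
tcp_pos: [0.5181, 0.2577, 0.1355]
orientation: [-0.674, 0.677, 0.212, -0.204]
wrist_force: [0.8, -0.9, 1.0]
finger_gap: 0.0298
```

```bash
python3 go.py 520 245 60 123.3
```

```text
t 14.05 tcp [518.1 257.7 135.5] yaw 124.2 F [ 0.8 -0.9  1. ] gap 29.8
rot (tool) [0.44 0.87 0.58]
shift cur axes [ -6.3  75.6 -11. ]  shift in target axes [ -5.4  75.5 -11.7]
```

Emit:
drive_tool(plan="-0.3 -3 25 -4 0 0.9 0.5; -0.3 -2 25 -3 0 0 0; -0.3 0 25 0 0 0 0; -0.3 0 20 0 0 0 0; -0.3 0 8 0 0 0 0; -0.3 0 0 0 0 0 0")

```text
clock: 14.8
tcp_pos: [0.5174, 0.2624, 0.0279]
orientation: [-0.673, 0.677, 0.213, -0.207]
wrist_force: [0.5, 0.5, 0.3]
finger_gap: 0.0298
```

```bash
python3 go.py 614.5 101 31 123.3
python3 - <<'E'
from h import *
im,d=cams.read_camera("side"); cv2.imwrite("pics/side6.png",cv2.resize(im[250:410,190:370][:,:,::-1],None,fx=4,fy=3.7,interpolation=cv2.INTER_CUBIC)[:590])
E
```

```text
t 14.8 tcp [517.4 262.4  27.9] yaw 124.6 F [0.5 0.5 0.3] gap 29.8
rot (tool) [0.48 1.25 0.29]
shift cur axes [ -11.5   -1.6 -188. ]  shift in target axes [  -7.4   -3.1 -188.2]
```

View pics/side6.png

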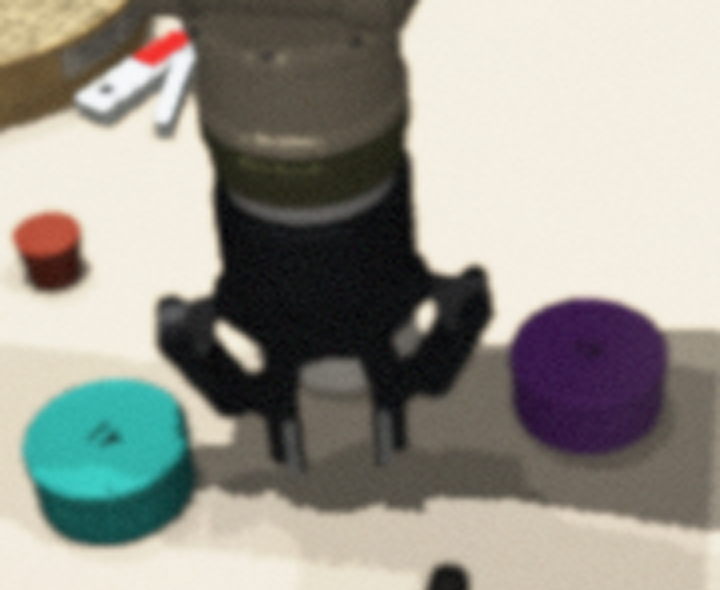

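The fingers straddle the large tin's rear. The turquoise and purple tins are clear on either side.

Emit:
drive_tool(plan="-0.3 -4 -2 -8 0 1.2 0; -0.3 -4 0 -8 0 0 0; -0.3 0 0 -6 0 0 0; -0.3 0 0 0 0 0 0")

```text
clock: 15.35
tcp_pos: [0.5258, 0.2382, 0.0335]
orientation: [-0.675, 0.68, 0.207, -0.198]
wrist_force: [0.1, -0.0, -0.5]
finger_gap: 0.0298
```

```bash
python3 go.py 614.5 101 31 123.3
```

```text
t 15.35 tcp [525.8 238.2  33.5] yaw 123.2 F [ 0.1 -0.  -0.5] gap 29.8
rot (tool) [ 0.58 -0.08  0.61]
shift cur axes [  -1.     4.1 -163.3]  shift in target axes [  -1.1    2.5 -163.4]
```

Emit:
drive_tool(plan="-0.3 -1 2 -5 0 0 0; -0.3 0 0 -7 0 0 0; -0.3 0 0 -9 0 0 0; -0.3 0 0 -9 0 0 0; -0.3 0 0 -9 0 0 0; -0.3 0 0 -9 0 0 0; -0.3 0 0 -9 0 0 0; -0.3 0 0 -9 0 0 0")

```text
clock: 16.35
tcp_pos: [0.5627, 0.1792, 0.0316]
orientation: [-0.676, 0.679, 0.207, -0.198]
wrist_force: [-1.1, 0.8, -0.4]
finger_gap: 0.0297
```

```bash
python3 go.py 614.5 101 31 123.3
```

```text
t 16.35 tcp [562.7 179.2  31.6] yaw 123.3 F [-1.1  0.8 -0.4] gap 29.7
rot (tool) [ 0.47 -0.03  0.56]
shift cur axes [  0.4   1.3 -93.8]  shift in target axes [  0.3   0.6 -93.8]
```

Emit:
drive_tool(plan="-0.3 0 0 -9 0 0 0; -0.3 0 0 -9 0 0 0; -0.3 0 0 -9 0 0 0; -0.3 0 0 -9 0 0 0; -0.3 0 0 -9 0 0 0; -0.3 0 0 -9 0 0 0; -0.3 0 0 -9 0 0 0; -0.3 0 0 -9 0 0 0")

```text
clock: 17.35
tcp_pos: [0.6048, 0.1144, 0.0319]
orientation: [-0.676, 0.679, 0.206, -0.198]
wrist_force: [-0.6, 0.8, -0.5]
finger_gap: 0.0301
```

```bash
python3 go.py 614.5 101 31 123.3
```

```text
t 17.35 tcp [604.8 114.4  31.9] yaw 123.3 F [-0.6  0.8 -0.5] gap 30.1
rot (tool) [ 0.47 -0.04  0.53]
shift cur axes [  0.7   1.1 -16.5]  shift in target axes [  0.7   0.9 -16.5]
```

Finish this leg, then retract up and back and turn to yaw 173°.

Emit:
drive_tool(plan="-0.3 0 0 -8 0 0 0; -0.3 0 0 -8 0 0 0; -0.3 0 0 0 0 0 0; -0.3 0 0 15 0 0 0; -0.3 0 0 20 0 0 0; -0.3 0 -30 10 0 0 0; -0.3 0 -30 0 0 0 0; -0.3 0 -30 0 0 0 0")

```text
clock: 18.35
tcp_pos: [0.5816, 0.1435, 0.1207]
orientation: [-0.676, 0.678, 0.205, -0.202]
wrist_force: [-0.0, -0.2, 1.1]
finger_gap: 0.0296
```

Emit:
drive_tool(plan="-0.3 -40 0 20 0 -10 0; -0.3 -40 0 30 0 -10 0; -0.3 -30 0 50 0 -10 0; -0.3 0 0 50 0 -10 0; -0.3 0 0 50 0 -10 0; -0.3 0 0 0 0 0 0")

```text
clock: 19.1
tcp_pos: [0.3244, 0.178, 0.1204]
orientation: [-0.516, 0.522, 0.484, -0.477]
wrist_force: [-0.7, 0.2, -0.1]
finger_gap: 0.0298
```

```bash
python3 - <<'E'
from h import *
for n in("side","top"):
    im,d=cams.read_camera(n); cv2.imwrite(f"pics/{n}7f.png",im[:,:,::-1])
    c=im[180:320,200:340] if n=="side" else im[150:290,210:390]
    cv2.imwrite(f"pics/{n}7.png",cv2.resize(c[:,:,::-1],None,fx=4,fy=4,interpolation=cv2.INTER_CUBIC))
E
python3 go.py 570 75 31 172.8
```

```text
t 19.2 tcp [329.  178.1 121.4] yaw 175.4 F [ 0.2 -0.4 -0.4] gap 29.9
rot (tool) [0.96 2.62 0.15]
shift cur axes [ -83.7   94.4 -246.9]  shift in target axes [ -72.1   90.4 -252. ]
```

View pics/top7.png

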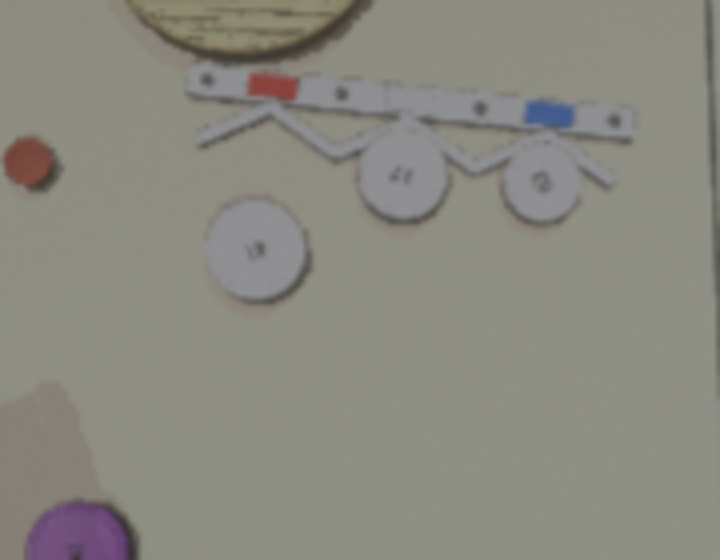

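View pics/side7.png

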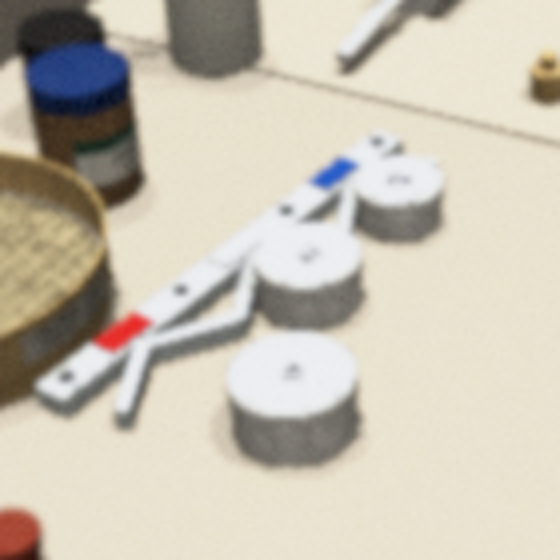

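Run:
```python
from h import *
t=cv2.imread("pics/top7f.png")[:,:,::-1]
c,a,h=ell('top',t,(257,194,292,230),mask=lambda c:c[...,0]-c[...,2]<8)
p=plane('top',[c],.038)[0];r=railf(p);print(c,a,p,r)
q=plane('side',[(200+292/4,180+374/4)],.038)[0];print(railf(q))
c,a,h=ell('top',t,(335,184,356,207),mask=lambda c:c[...,0]-c[...,2]<8);print('small end px',c,a)
print(toW(r[0]-62,r[1]), toW(-20-41.5,95))
```

```text
[273.66 212.2 ] 518 [0.6360846  0.06341029 0.038     ] [-80.9  91.6]
[-81.9  94.5]
small end px [345.26 193.97] 383
[574.6  71.1] [655.8  64.3]
```

Emit:
drive_tool(plan="-0.3 -20 10 -50 0 2.6 0; -0.3 -20 10 -50 0 0 0; -0.3 -20 15 -50 0 0 0; -0.3 -15 15 -50 0 0 0; -0.3 0 10 -35 0 0 0; -0.3 0 0 0 0 0 0")

```text
clock: 19.95
tcp_pos: [0.5709, 0.0727, 0.0645]
orientation: [-0.526, 0.538, 0.474, -0.458]
wrist_force: [0.3, -0.1, -0.1]
finger_gap: 0.0299
```

```bash
python3 go.py 570 73 31 172.8
```

```text
t 19.95 tcp [570.9  72.7  64.5] yaw 172.4 F [ 0.3 -0.1 -0.1] gap 29.9
rot (tool) [ 1.63 -0.38  0.32]
shift cur axes [-0.  33.4  1.9]  shift in target axes [ 0.2 33.5  1. ]
```

Emit:
drive_tool(plan="-0.3 0 20 0 1.6 0 0; -0.3 0 13 0 0 0 0; -0.3 0 0 0 0 0 0; -0.3 0 0 0 0 0 0")

```text
clock: 20.45
tcp_pos: [0.5712, 0.073, 0.0306]
orientation: [0.534, -0.531, -0.467, 0.464]
wrist_force: [0.3, 0.0, 0.6]
finger_gap: 0.0299
```

```bash
python3 go.py 656 64.3 31 172.8
```

```text
t 20.45 tcp [571.2  73.   30.6] yaw 172.3 F [0.3 0.  0.6] gap 29.9
rot (tool) [-0.01 -0.48  0.33]
shift cur axes [  2.7  -0.4 -85.2]  shift in target axes [  2.   -0.4 -85.2]
```

Emit:
drive_tool(plan="-0.3 2 0 -6 0 0 0; -0.3 0 0 -9 0 0 0; -0.3 0 0 -9 0 0 0; -0.3 0 0 -9 0 0 0; -0.3 0 0 -9 0 0 0; -0.3 0 0 -9 0 0 0; -0.3 0 0 -9 0 0 0; -0.3 0 0 -9 0 0 0")

```text
clock: 21.45
tcp_pos: [0.6435, 0.0659, 0.0325]
orientation: [0.534, -0.531, -0.467, 0.464]
wrist_force: [-3.0, 0.6, 2.0]
finger_gap: 0.0302
```

```bash
python3 go.py 656 64.3 31 172.8
```

```text
t 21.45 tcp [643.5  65.9  32.5] yaw 172.4 F [-3.   0.6  2. ] gap 30.2
rot (tool) [-0.02 -0.45  0.34]
shift cur axes [  0.1   1.5 -12.6]  shift in target axes [ -0.    1.5 -12.6]
```

Emit:
drive_tool(plan="-0.3 0 0 -4 0 0 0; -0.3 0 0 -4 0 0 0; -0.3 0 0 -3 0 0 0; -0.3 0 0 -2 0 0 0")

```text
clock: 21.95
tcp_pos: [0.6554, 0.0643, 0.0323]
orientation: [0.535, -0.53, -0.466, 0.465]
wrist_force: [-10.1, 0.7, 8.0]
finger_gap: 0.0297
```

```bash
python3 go.py 656 64.3 31 172.8
```

```text
t 21.95 tcp [655.4  64.3  32.3] yaw 172.4 F [-10.1   0.7   8. ] gap 29.7
rot (tool) [-0.26 -0.44  0.34]
shift cur axes [ 0.   1.3 -0.6]  shift in target axes [ 0.   1.3 -0.6]
```

Emit:
drive_tool(plan="-0.3 0 0 -2 0 0 0; -0.3 0 0 -2 0 0 0")

```text
clock: 22.2
tcp_pos: [0.6553, 0.0643, 0.0323]
orientation: [0.537, -0.528, -0.464, 0.467]
wrist_force: [-8.5, 1.9, 5.9]
finger_gap: 0.0301
```

Emit:
drive_tool(plan="-0.3 0 0 10 0 0 0; -0.3 0 0 25 0 0 0; -0.3 0 -30 40 0 0 0; -0.3 0 -30 50 0 0 0; -0.3 0 -30 60 0 0 0; -0.3 0 0 60 0 0 0; -0.3 0 0 0 0 0 0")

```text
clock: 23.08
tcp_pos: [0.4115, 0.096, 0.1226]
orientation: [0.535, -0.53, -0.466, 0.465]
wrist_force: [-0.1, 1.0, 0.3]
finger_gap: 0.03
```

```bash
python3 - <<'E'
from h import *
for n in("side","top"):
    im,d=cams.read_camera(n); cv2.imwrite(f"pics/{n}8f.png",im[:,:,::-1])
    c=im[180:320,200:340] if n=="side" else im[150:290,210:390]
    cv2.imwrite(f"pics/{n}8.png",cv2.resize(c[:,:,::-1],None,fx=4,fy=4,interpolation=cv2.INTER_CUBIC))
from scipy.optimize import least_squares
t=cv2.imread("pics/top8f.png")[:,:,::-1].astype(int)
m=((t[...,0]-t[...,2])<8)&(t[...,0]>125)
for k,(cx,cy,R,z,seat) in {'L':(281,187,34,.038,(-20,95)),'M':(310.6,193.3,31,.034,(-16.6,0)),'S':(345.3,195,27,.03,(-12,-95))}.items():
    pts=[];r=int(R/2.6)
    for y in range(int(cy)+1,int(cy)+r+4):
        x=np.where(m[y,int(cx)-r-3:int(cx)+r+4])[0]+int(cx)-r-3
        if len(x)>3: pts+=[(x[0]-.5,y),(x[-1]+.5,y)]
    for x in range(int(cx)-r//2,int(cx)+r//2+1):
        y=np.where(m[int(cy):int(cy)+r+5,x])[0]+int(cy); pts.append((x,y[-1]+.5))
    P=plane('top',pts,z)[:,:2]*1e3
    s=least_squares(lambda q:np.hypot(*(P-q).T)-R,P.mean(0),loss='soft_l1')
    print(k,s.x.round(1),railf(s.x/1e3),seat,np.abs(s.fun).mean().round(2))
for n,box,mk in(("stop",(205,180,230,205),lambda c:c[...,0]-c[...,1]>30),("brass",(400,195,416,210),lambda c:c[...,0]-c[...,2]>35)):
    for f in("top0","top8f"): print(n,ell('top',cv2.imread(f"pics/{f}.png")[:,:,::-1],box,mask=mk)[:2])
a=cv2.imread("pics/top0.png").astype(int);b=cv2.imread("pics/top8f.png").astype(int)
print('timer diff',np.abs(a-b)[245:280,440:472].mean())
E
python3 go.py 656 64 31 172.8
```

```text
L [697.   58.2] [-19.9  94.1] (-20, 95) 1.86
M [688.7 -35.2] [-16.3   0.4] (-16.6, 0) 0.66
S [ 681.1 -129.7] [-12.1 -94.4] (-12, -95) 0.63
stop (array([216.47, 189.93]), np.int32(104))
stop (array([216.52, 189.95]), np.int32(103))
brass (array([408.72, 200.62]), np.int32(39))
brass (array([408.79, 200.68]), np.int32(38))
timer diff 5.12172619047619
t 23.18 tcp [418.1  95.7 124.2] yaw 172.3 F [-0.1 -0.6  0.8] gap 29.8
rot (tool) [ 0.23 -0.5   0.4 ]
shift cur axes [-2.000e-01  9.420e+01 -2.396e+02]  shift in target axes [  -1.7   93.2 -240. ]
```

View pics/top8.png

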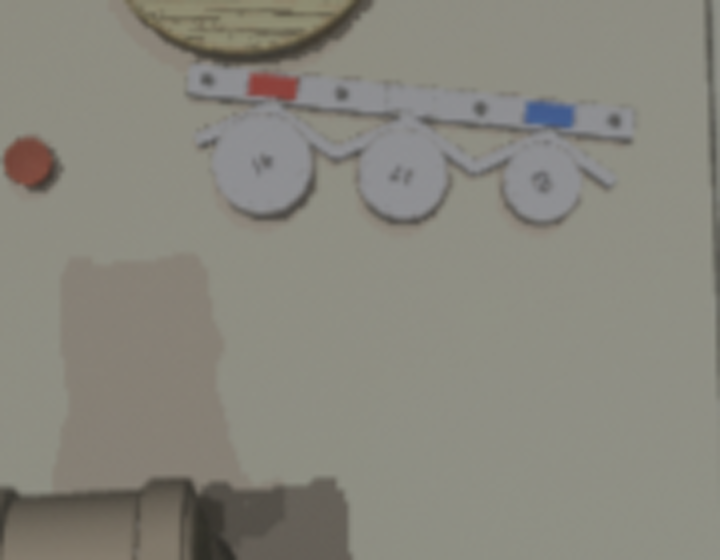

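View pics/side8.png

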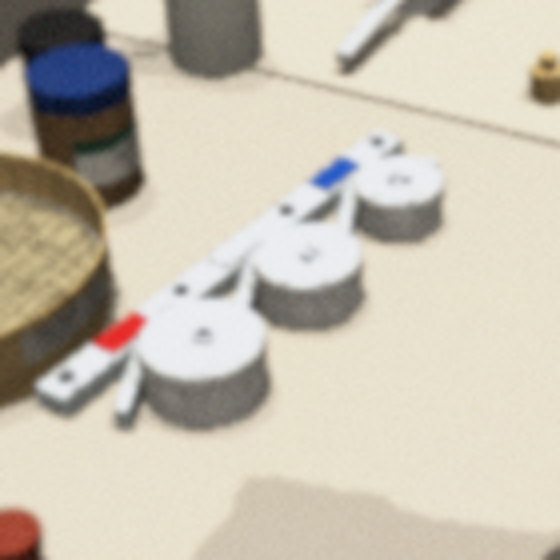

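Both tins look home in both views. The large-tin fit used a poorly placed window, so I'll redo it and check the timer before handing in.

Run:
```python
from h import *
from scipy.optimize import least_squares
t=cv2.imread("pics/top8f.png")[:,:,::-1].astype(int)
m=((t[...,0]-t[...,2])<8)&(t[...,0]>125)
pts=[]
for y in range(193,206):
    x=np.where(m[y,258:295])[0]+258
    if len(x)>3: pts+=[(x[0]-.5,y),(x[-1]+.5,y)]
for x in range(268,284):
    y=np.where(m[191:212,x])[0]+191; pts.append((x,y[-1]+.5))
P=plane('top',pts,.038)[:,:2]*1e3
s=least_squares(lambda q:np.hypot(*(P-q).T)-34,P.mean(0),loss='soft_l1')
print(s.x,railf(s.x/1e3),np.abs(s.fun).mean())
for f in("top0","top8f"):
    im=cv2.imread(f"pics/{f}.png")[:,:,::-1]
    print(ell('top',im,(438,240,476,285),mask=lambda c:c[...,1]-c[...,0]>8)[:2])
```

```text
[696.41336381  59.17076392] [-20.5  95. ] 0.5540595987290264
(array([456.17, 268.58]), np.int32(52))
(array([456.15, 268.61]), np.int32(61))
```

```bash
python3 -c "
from workcell import job
print(job.hand_in())"
```

```text
the job is handed in; nothing more can be done
None
```

I pushed both tins along the bench with the partly open fingers, in two legs each, until each one stopped against its notch. The job is handed in; the clock stood at about 23 s after the last camera check, and no verdict is reported.

**Last checks (top view, rail frame):**

| Tin | Measured (mm) | Home (mm) |
|---|---|---|
| Large (red mark) | (-20.5, 95.0) | (-20, 95) |
| Small (blue mark) | (-12.1, -94.4) | (-12, -95) |
| Medium (middle notch) | (-16.3, 0.4) | (-16.6, 0); not seen to move |

- **Seating:** the arm stopped advancing at 8–10 N on both tins. The crops from both cameras show each tin against both sides of its notch.
- **Other things:** the stopper, brass weight and timer were within 0.1 pixel of where they started. The arm was clear of everything.

**What disagreed or went wrong:**
- **Two views:** midway, the side view of the small tin differed from the top view by about 5 mm. I steered by the top view and by contact.
- **Large-tin fit:** my first final fit of the large tin had a badly placed window, with a residual of 1.9 mm. I redid it, and the residual fell to 0.55 mm.
- **Wrist limit:** joint 6 reached its range limit while I was moving over to the large tin. It touched nothing, and I turned the tool half round before going on.

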